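# Hold the inspection lamp open under a glass bottle

## Robot

A 6-joint arm with a two-finger parallel gripper is mounted at the origin on the work surface. World frame = base frame: x ahead of the robot, y to its left, z up, the work surface at z = 0. Lengths are in m, angles in degrees, forces in N, time in s.
With the tool pointing down it reaches from about 0.25 to 0.8 m from the base axis. Payload 8.5 kg.
Tool frame: the origin (TCP) lies at the centre of the arm's flange, where the gripper is bolted on; the fingertips stand 173 mm ahead of it and the grasp point (between the pads) lies 155 mm ahead of it; z points along the fingers, y is the direction in which the jaws open and shut (so a half turn about z gives the same grasp; the last joint's range is limited). The gripper opens to 85 mm and grips with 20 to 120 N. Pads are 22 mm wide; open, the fingers measure 114 mm over their backs; the gripper's body (76 mm by 85 mm) begins 54 mm behind the grasp point. The pads swing forward as they close: fully open they stand 13 mm farther back than shut.
Start: joints at [71.906, 13.648, -0.773, 75.585, 0, 90], TCP at [0.163, 0.499, 0.405] pointing down, gripper open.
Joint ranges: [-152.45, 152.45], [-59.26, 108.67], [-65.41, 83.53], [-104.44, 129.93], [-82.83, 76.93], [-180, 180]. Speed limits (degrees/s): [127.2, 127.2, 159.86, 180, 180, 180].

## Interface

Orientations are given as a 3x3 rotation matrix whose columns are the frame's x, y, z axes.
In Python, from bench import get_state, cams, hand_in gives the robot as it stands. The module is installed in compiled form; this text tells all that it offers.
- The arm moves only by the tool jog_arm, never from a script. Its argument "motion" is a list that holds one entry, the list of rows, each a list of 7 numbers: the turn, a rotation vector about the world's x, y, z in degrees, then the shift along the world's x, y, z in mm, then the finger opening in mm, from 0 to 85.4. A call has 1 to 20 rows; each row is the pose to reach, as a shift and turn from the pose commanded when the call began; what a row does not reach only later rows make up. A row lasts 1/12 s, in which the tool goes at most 41.7 mm and 7.16 degrees, less where a joint would pass 70% of its speed; a pose out of reach is approached as far as the arm can. A call with a gripper value outside its range is refused whole. The fingers move at their own pace and stop on an object; "newtons" is the grip in N (left out, the last holds). Time passes only in rows, so rows that repeat a pose let the fingers close. It gives the time, the measured TCP pose, the force and the opening at its end, in the units of the state.
- get_state(): the state, without advancing time (a new reading comes with each control period).
- cams.grab_frame(name): name is "scene" or "top"; returns the picture (480x640x3 uint8, red, green, blue); there is no depth.
- cams.calibration(name): a dict with "K" (3x3 intrinsics, pixels), "D" ([k1, k2, p1, p2, k3] as OpenCV has them; the pictures are not rectified), "eye" and "rotation" of the camera in the world. Camera axes: x right, y up, looking along -z (the intrinsics and any distortion apply to the point x, -y, -z); pixel columns grow to the right and rows downward; lengths in m; the calibration is good to about 2 mm. A picture is of the moment at which its call begins. calibration takes no time and is no camera call.
- hand_in(): hands the job in, once; it reports no verdict.
The state is a dict: "time": time; "joints": joint angles; "qd": joint speeds; "joint_efforts": joint torques, N m; "ee_pos": TCP position; "tool_rot": TCP orientation; "ft_force": force on the tool from outside, world axes, zero at the start; "ft_torque": the same for the moment, N m; "width": finger opening in m.
Only numpy, scipy, OpenCV 4.12 (cv2) and the standard library are available. Lean on these libraries where they do the work, as an engineer would, in place of code of your own. Each camera call takes 0.05 s, during which the arm holds its last target.

## Task

The small amber bottle with the blue cap is to be looked over for cracks on the inspection lamp: stand it upright in the middle of the lamp's glass window, without dropping it, and let go of it. Then pull the lamp's spring-return shutter out by its bar until the red pointer stands at the green line, and keep hold of it there: it closes by itself when released, so finish while still holding the bar at the line. Leave the other glassware where it stands.

Things in the scene. Friction and masses are not known exactly. Their poses are not given: they have to be found in the camera images.
- bottle_mid (a point): The bottle to inspect: small amber glass bottle with a blue screw cap, upright on the bench among other glassware. Round body 42 mm in diameter from the base up to 58 mm, then a shoulder; cap 34 mm in diameter from 68 to 85 mm; 85 mm tall in all, about 0.1 kg. This point is on its axis, half-way up (42.5 mm above its underside); z up along the bottle.
- bottle: The same blue-capped bottle; origin at the centre of its underside, z up along it.
- window (a point): Centre of the lamp's square glass window (54 x 54 mm), in the middle of the lamp's flat top, 86 mm above the bench; the bottle stands here. The lamp is a fixed navy-blue box with a white top, 200 mm (its x) by 180 mm (its y). z up; -x points level out of the front face, the way the shutter is pulled; the front face is 100 mm from this point.
- pull_bar (a point): Middle of the shutter's pull bar: a level round steel bar, 12 mm thick, 128 mm long, along the lamp's y in front of its front face, on two 8 mm rods 90 mm apart that run back to the lamp. Shut, its axis is 45 mm from the front face, 145 mm from the window centre and 72 mm above the bench, open beneath: pinch it from above, a finger on each side. It moves with the shutter; axes as the lamp's.
- shutter (a joint): How far the shutter is out, m: 0 shut (where its spring keeps it), 0.060 red pointer at the green line, window fully lit, 0.080 end stop. The pointer rides in a slot on the lamp's white top, 60 mm to the lamp's +y side of the window; the green line crosses the slot 60 mm from the pointer's shut place. The spring pulls back with 3 N when shut, 9 N at the line.
- lamp: The inspection lamp with its shutter; origin at the centre of the lamp's underside on the bench, axes as for the window. At its back corner (116 mm along its +x, 65 mm along -y from the window) a 14 mm steel post, 202 mm tall, carries a round reading glass swung aside away from the window; it is fixed and not needed.
- red_bottle_mid (a point): Bystander: an amber bottle of the same size with a red cap; point on its axis, half-way up, 42.5 mm above the bench.
- flask_mid (a point): Bystander: clear conical flask with a black stopper, 64 mm in diameter at the base, 117 mm tall with the stopper; point on its axis 52 mm above the bench.
- beaker_mid (a point): Bystander: clear glass beaker, 59 mm in diameter at the rim, 70 mm tall; point on its axis 35 mm above the bench.
Mind the look-alikes: they are no part of the job. What is shaped like the part that bears flask_mid but turquoise is not meant.

How it is judged:
By the outcome, as a careful person would: the job done as asked, in the order asked, and still so for the second after the job is handed in, while the arm keeps its last pose, push and grip.
It also fails if it takes over 54 s, if anything falls off the work surface, if the arm or the gripper's body presses on something with over 40 N, if the wrist force passes 120 N, or if a joint passes its speed limit or range.

## Working session

There is one attempt and no reset: what is moved stays moved. The work goes in short steps, Python scripts to look and compute and a tool call to move; the robot and the scene stay as the last step left them, time stands still between calls to the robot, and variables do not carry over. Pictures are saved under pics/ and viewed, and the job is handed in when it is done.

Besides the shell and the picture viewer there is one more tool, called after "Emit:" as name(argument=value, ...), one argument or row to a line, values as JSON. jog_arm: Moves the arm, as the interface text tells. Its arguments: {"type":"object","properties":{"motion":{"type":"array","items":{"type":"array","items":{"type":"array","items":{"type":"number"}}}},"newtons":{"type":"number"}},"required":["motion"]}

```bash
mkdir -p pics; python3 - <<'E'
from bench import get_state, cams
import cv2
s=get_state(); print(s['time'],s['ee_pos'],s['tool_rot'],s['width'])
for n in ['scene','top']:
    im=cams.grab_frame(n); cv2.imwrite(f'pics/{n}0.png',im[:,:,::-1])
    c=cams.calibration(n); print(n,c)
E
```

```text
0.0 [0.16302621 0.49887015 0.40405775] [[-9.50523670e-01  3.10651784e-01 -4.70246829e-04]
 [ 3.10652140e-01  9.50522644e-01 -1.39696779e-03]
 [ 1.30097226e-05 -1.47393414e-03 -9.99998914e-01]] 0.08545955347542206
scene {'K': array([[433.15736614,   0.        , 319.81248801],
       [  0.        , 433.15736614, 245.17541406],
       [  0.        ,   0.        ,   1.        ]]), 'D': array([0.00276966, 0.        , 0.        , 0.        , 0.        ]), 'eye': array([0.97964423, 0.07477238, 0.72501804]), 'rotation': array([[-0.19318244, -0.76681836,  0.61210306],
       [ 0.9810484 , -0.16049077,  0.10856679],
       [ 0.01498588,  0.62147592,  0.78328992]])}
top {'K': array([[476.37891345,   0.        , 321.40763376],
       [  0.        , 476.37891345, 231.26356558],
       [  0.        ,   0.        ,   1.        ]]), 'D': array([-0.02240385,  0.        ,  0.        ,  0.        ,  0.        ]), 'eye': array([ 0.3972311 , -0.03759252,  0.85789382]), 'rotation': array([[-0.0273504 ,  0.99407956, -0.10515603],
       [-0.99932953, -0.02975203, -0.021338  ],
       [-0.02434027,  0.10450193,  0.99422678]])}
```

View pics/scene0.png

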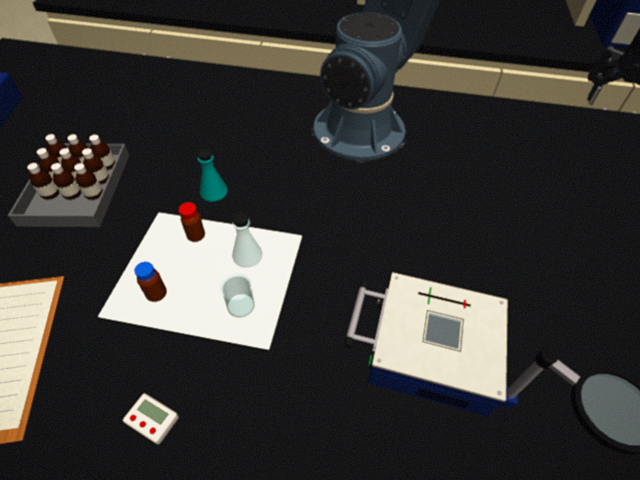

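View pics/top0.png

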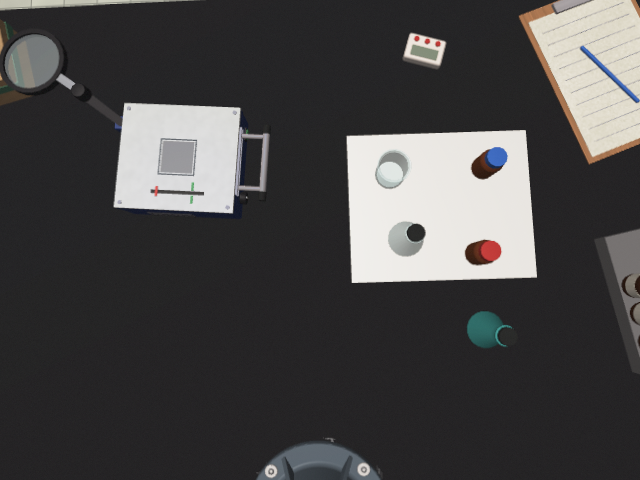

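The scene picture shows the blue-capped bottle at (147,271) and the lamp window at (443,330). The top picture shows the blue cap at (496,157), the red cap at (490,250), the window at (178,157), the bar at x≈265, and the red pointer at (156,191) with the green line at (193,193).

```bash
cat > h.py <<'E'
import numpy as np, cv2
from bench import get_state, cams
def ray(n,uv):
    c=cams.calibration(n)
    p=cv2.undistortPoints(np.array([[uv]],float),c['K'],c['D'])[0,0]
    d=c['rotation']@np.array([p[0],-p[1],-1.0]); return c['eye'],d/np.linalg.norm(d)
def onz(n,uv,z):
    e,d=ray(n,uv); return e+d*(z-e[2])/d[2]
def tri(u1,u2):
    e1,d1=ray('scene',u1);e2,d2=ray('top',u2)
    A=np.stack([d1,-d2],1);t=np.linalg.lstsq(A,e2-e1,rcond=None)[0]
    a,b=e1+t[0]*d1,e2+t[1]*d2; return (a+b)/2,np.linalg.norm(a-b)
def blob(m,box):
    k=np.zeros_like(m);x0,y0,x1,y1=box;k[y0:y1,x0:x1]=m[y0:y1,x0:x1]
    cs,_=cv2.findContours(k,cv2.RETR_EXTERNAL,cv2.CHAIN_APPROX_NONE)
    return max(cs,key=cv2.contourArea)
E
python3 - <<'E'
from h import *
T=cv2.imread('pics/top0.png');S=cv2.imread('pics/scene0.png')
def m(im,lo,hi): return cv2.inRange(cv2.cvtColor(im,cv2.COLOR_BGR2HSV),lo,hi)
def cen(c): M=cv2.moments(c); return np.array([M['m10']/M['m00'],M['m01']/M['m00']])
ct=blob(m(T,(105,120,60),(125,255,255)),(460,130,520,190)); cs=blob(m(S,(105,120,60),(125,255,255)),(120,250,180,300))
for n,c in (('top',ct),('scene',cs)):
    print(n,cv2.boundingRect(c),cen(c),[onz(n,cen(c),z).round(4) for z in(.085,.08,.0765)])
# brighter cap top ellipse
print('tri',tri(cen(cs),cen(ct)))
for y in range(148,168,3): print(T[y,484:510].tolist()[::3])
ctr=blob(m(T,(0,120,80),(5,255,255)),(470,235,510,270));print('red',onz('top',cen(ctr),.08))
# window
for n,im,box in(('top',T,(150,130,205,182)),('scene',S,(415,305,472,355))):
    g=cv2.cvtColor(im,cv2.COLOR_BGR2GRAY); c=blob(cv2.inRange(g,0,190),box)
    r=cv2.minAreaRect(c);q=cv2.boxPoints(r) 
    ap=cv2.approxPolyDP(cv2.convexHull(c),5,True)[:,0]
    P=np.array([onz(n,p,.086) for p in ap]);print(n,r,ap.tolist(),P.round(4).tolist(),'cen',onz(n,cen(cv2.convexHull(c)),.086), np.linalg.norm(P-np.roll(P,1,0),axis=1))
# pointer & green
red=blob(m(T,(0,120,80),(8,255,255)),(145,180,170,200));gr=blob(m(T,(45,80,60),(80,255,255)),(180,178,205,206))
for c in(red,gr): print(cen(c),cv2.boundingRect(c),onz('top',cen(c),.087))
v=np.hstack([cv2.resize(T[90:220,100:280],None,fx=4,fy=4,interpolation=2)[:, :720]]);cv2.imwrite('pics/crop1.png',v)
E
```

```text
top (485, 147, 22, 21) [495.79885951 157.18921721] [array([ 0.5932, -0.3121,  0.085 ]), array([ 0.5945, -0.3138,  0.08  ]), array([ 0.5954, -0.3151,  0.0765])]
scene (135, 262, 20, 19) [144.31941809 270.76913346] [array([ 0.6011, -0.3098,  0.085 ]), array([ 0.5981, -0.3128,  0.08  ]), array([ 0.5961, -0.3149,  0.0765])]
tri (array([ 0.59558298, -0.31538868,  0.07567659]), np.float64(4.1415026478510345e-05))
[[226, 230, 233], [225, 230, 233], [226, 231, 233], [192, 115, 80], [189, 105, 61], [190, 105, 61], [196, 145, 122], [225, 229, 233], [225, 230, 233]]
[[180, 190, 203], [53, 52, 78], [192, 107, 63], [192, 107, 63], [191, 107, 63], [190, 105, 62], [189, 105, 61], [196, 143, 118], [226, 230, 233]]
[[32, 50, 98], [129, 74, 45], [192, 108, 63], [191, 107, 62], [191, 107, 63], [190, 106, 62], [188, 104, 61], [188, 104, 60], [225, 229, 232]]
[[67, 54, 75], [154, 91, 57], [192, 108, 63], [192, 108, 63], [191, 106, 62], [191, 107, 63], [189, 104, 60], [188, 104, 60], [224, 227, 229]]
[[50, 52, 83], [94, 54, 31], [192, 107, 63], [193, 108, 64], [191, 106, 63], [190, 106, 62], [188, 104, 60
[... 496 characters left out ...]
157, 173]] [[0.6448, 0.2447, 0.086], [0.6391, 0.1852, 0.086], [0.5794, 0.1901, 0.086], [0.5849, 0.2509, 0.086]] cen [0.61160843 0.21768427 0.086     ] [0.06022302 0.05980974 0.05992392 0.0610099 ]
scene ((443.4147644042969, 330.3622741699219), (42.773094177246094, 33.49700164794922), 13.240520477294922) [[427, 310], [463, 319], [460, 351], [422, 341]] [[0.5804, 0.1906, 0.086], [0.5856, 0.2504, 0.086], [0.6449, 0.2451, 0.086], [0.6396, 0.1851, 0.086]] cen [0.61371315 0.21790875 0.086     ] [0.05946008 0.05997924 0.05952622 0.06029857]
[155.85416667 191.625     ] (155, 186, 3, 10) [0.55317564 0.25209671 0.087     ]
[192.47619048 184.76190476] (192, 183, 2, 8) [0.56269535 0.19066129 0.087     ]
```

View pics/crop1.png

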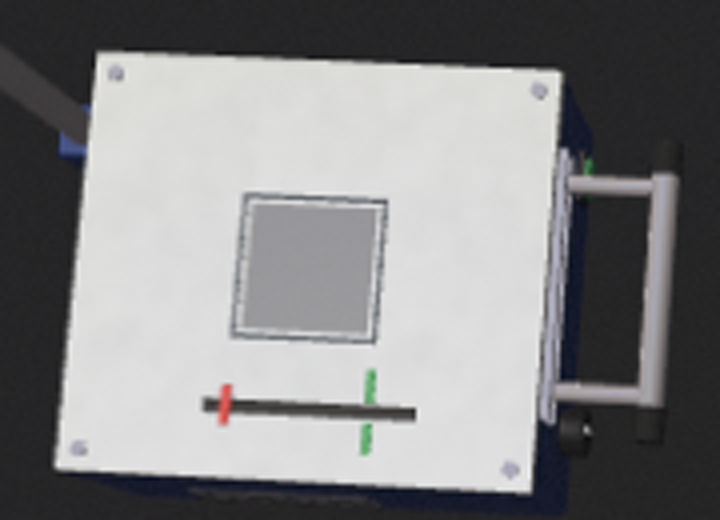

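```bash
python3 - <<'E'
from h import *
from scipy.optimize import least_squares
T=cv2.imread('pics/top0.png');S=cv2.imread('pics/scene0.png')
for n,im,box in(('top',T,(480,140,512,175)),('scene',S,(130,258,165,290))):
    b=im[:,:,0]; print(n,[int(np.percentile(b[box[1]:box[3],box[0]:box[2]],q)) for q in(50,80,95)])
    hsv=cv2.cvtColor(im,cv2.COLOR_BGR2HSV)
    mk=cv2.inRange(hsv,(105,140,150 if n=='top' else 190),(125,255,255)); c=blob(mk,box)
    P=np.array([onz(n,p,.085)[:2] for p in c[:,0]])
    (cx,cy),r=cv2.minEnclosingCircle(P.astype(np.float32)*1000)
    e=cv2.fitEllipse(c); print(n,cv2.contourArea(c),'circ',cx,cy,r,'ell',e,onz(n,e[0],.085))
print('bar',onz('top',(100+664/4,90+296/4),.075))
E
```

```text
top [192, 225, 226]
top 258.0 circ 595.2579345703125 -313.595947265625 16.04184341430664 ell ((496.7277526855469, 156.37022399902344), (17.431673049926758, 18.9941349029541), 98.29580688476562) [ 0.59454464 -0.31367877  0.085     ]
scene [217, 235, 237]
scene 167.5 circ 596.5191650390625 -313.92486572265625 15.228638648986816 ell ((143.15753173828125, 268.44268798828125), (12.424633979797363, 17.337207794189453), 68.06520080566406) [ 0.59678175 -0.31406519  0.085     ]
bar [0.59668206 0.06938767 0.075     ]
```

Emit:
jog_arm(
  motion=[
    [[0, 0, 0, 20, -37, 0, 85], [0, 0, 0, 39, -74, 0, 85], [0, 0, 0, 58, -110, 0, 85], [0, 0, 0, 78, -147, 0, 85], [0, 0, 0, 97, -184, 0, 85], [0, 0, 0, 117, -220, 0, 85], [0, 0, 0, 136, -257, 0, 85], [0, 0, 0, 156, -294, 0, 85], [0, 0, 0, 175, -330, 0, 85], [0, 0, 0, 195, -367, 0, 85], [0, 0, 0, 214, -404, 0, 85], [0, 0, 0, 214, -404, 0, 85]],
  ],
  newtons=30,
)

```text
time: 1.1
ee_pos: [0.3793, 0.0896, 0.4046]
tool_rot: [[-0.948, 0.318, 0.001], [0.318, 0.948, -0.002], [-0.002, -0.002, -1.0]]
ft_force: [0.4, 0.3, -0.8]
width: 0.0851
```

```bash
python3 - <<'E'
from h import *
s=get_state();print(s['time'],s['ee_pos'],s['joints'],s['tool_rot'])
E
```

```text
1.1 [0.37926742 0.08955635 0.4045607 ] [ 13.32761477   0.30690152 -16.5153386   73.14604983  -0.12191096
  31.8643284 ] [[-0.94811913  0.31791359  0.00102902]
 [ 0.31791126  0.94811848 -0.00194286]
 [-0.0015933  -0.00151493 -0.99999758]]
```

Emit:
jog_arm(
  motion=[
    [[0, 0, 1, 18, -34, 0, 85], [0, 0, 2, 36, -68, 0, 85], [0, 0, 3, 55, -102, 0, 85], [0, 0, 4, 73, -136, 0, 85], [0, 0, 5, 91, -170, 0, 85], [0, 0, 6, 109, -204, 0, 85], [0, 0, 7, 127, -238, 0, 85], [0, 0, 8, 146, -272, 0, 85], [0, 0, 9, 164, -306, 0, 85], [0, 0, 10, 182, -340, 0, 85], [0, 0, 11, 200, -374, 0, 85], [0, 0, 12, 218, -409, 0, 85], [0, 0, 12.8, 218, -409, 0, 85], [0, 0, 12.8, 218, -409, 0, 85], [0, 0, 12.8, 218, -409, 0, 85]],
  ],
)

```text
time: 2.35
ee_pos: [0.5949, -0.314, 0.4037]
tool_rot: [[-0.996, 0.093, -0.002], [0.093, 0.996, 0.001], [0.002, 0.001, -1.0]]
ft_force: [-1.3, 1.4, -0.8]
width: 0.0853
```

```bash
python3 - <<'E'
from h import *
s=get_state();print(s['time'],s['ee_pos'],s['joints'],s['tool_rot'],s['ft_force'])
im=cams.grab_frame('scene');cv2.imwrite('pics/s1.png',im[:,:,::-1])
E
```

```text
2.35 [ 0.59492508 -0.31396504  0.40374809] [-2.78237575e+01  2.89095604e+01  2.23791722e+01  8.35744586e+01
  7.10411094e-03 -2.24757261e+01] [[-9.95645621e-01  9.32060237e-02 -1.56048694e-03]
 [ 9.32045965e-02  9.95646511e-01  9.63777394e-04]
 [ 1.64352324e-03  8.14136186e-04 -9.99998318e-01]] [-1.28267863  1.40496432 -0.82307981]
```

View pics/s1.png

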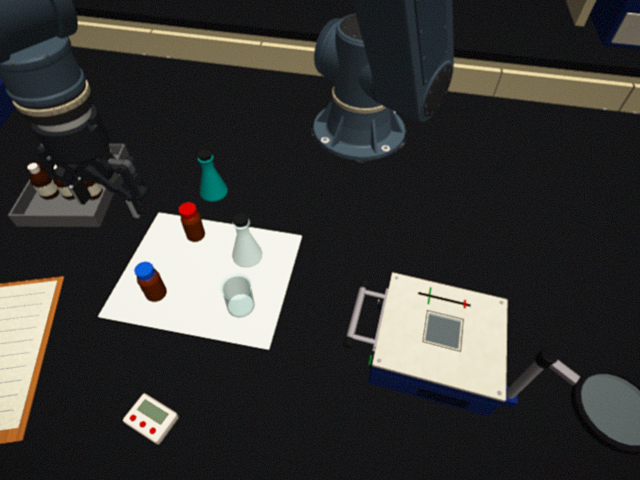

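The gripper hangs above and behind the bottle (cap still at (147,270)), clear of everything. I'll descend straight down onto the body.

Emit:
jog_arm(
  motion=[
    [[0, 0, 0, 1, 0, -30, 85], [0, 0, 0, 1, 0, -60, 85], [0, 0, 0, 1, 0, -90, 85], [0, 0, 0, 1, 0, -120, 85], [0, 0, 0, 1, 0, -140, 85], [0, 0, 0, 1, 0, -160, 85], [0, 0, 0, 1, 0, -175, 85], [0, 0, 0, 1, 0, -190, 85], [0, 0, 0, 1, 0, -203, 85], [0, 0, 0, 1, 0, -211, 85], [0, 0, 0, 1, 0, -211, 85], [0, 0, 0, 1, 0, -211, 85], [0, 0, 0, 1, 0, -211, 85]],
  ],
)

```text
time: 3.48
ee_pos: [0.5963, -0.3137, 0.195]
tool_rot: [[-0.996, 0.092, 0.001], [0.092, 0.996, -0.001], [-0.001, -0.001, -1.0]]
ft_force: [0.4, -0.0, 0.1]
width: 0.0852
```

```bash
python3 - <<'E'
from h import *
s=get_state();print(s['time'],s['ee_pos'],s['ft_force'])
im=cams.grab_frame('scene');cv2.imwrite('pics/s2.png',cv2.resize(im[200:360,40:300,::-1],None,fx=3,fy=3))
E
```

```text
3.4833 [ 0.59634625 -0.31370619  0.19495424] [ 0.36093322 -0.04686982  0.11100869]
```

View pics/s2.png

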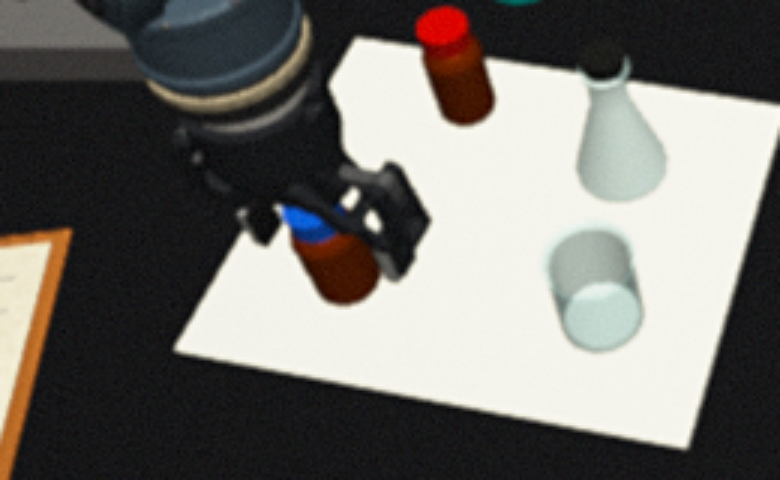

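The bottle stands between the two fingers; its cap shows beneath the gripper. Closing.

Emit:
jog_arm(
  motion=[
    [[0, 0, 0, 0, 0, 0, 60], [0, 0, 0, 0, 0, 0, 52], [0, 0, 0, 0, 0, 0, 48], [0, 0, 0, 0, 0, 0, 44], [0, 0, 0, 0, 0, 0, 40], [0, 0, 0, 0, 0, 0, 35], [0, 0, 0, 0, 0, 0, 30], [0, 0, 0, 0, 0, 0, 30], [0, 0, 0, 0, 0, 0, 30], [0, 0, 0, 0, 0, 0, 30]],
  ],
  newtons=30,
)

```text
time: 4.37
ee_pos: [0.5962, -0.3141, 0.1941]
tool_rot: [[-0.996, 0.092, 0.001], [0.092, 0.996, -0.001], [-0.001, -0.0, -1.0]]
ft_force: [-0.4, 0.5, 6.0]
width: 0.0412
```

```bash
python3 - <<'E'
from h import *
s=get_state();print(s['time'],s['ee_pos'],s['ft_force'],s['width'])
im=cams.grab_frame('scene');cv2.imwrite('pics/s3.png',cv2.resize(im[200:360,40:300,::-1],None,fx=3,fy=3))
E
```

```text
4.3667 [ 0.5961646  -0.31408941  0.19405337] [-0.37432843  0.47912453  5.95899379] 0.04119933339962611
```

View pics/s3.png

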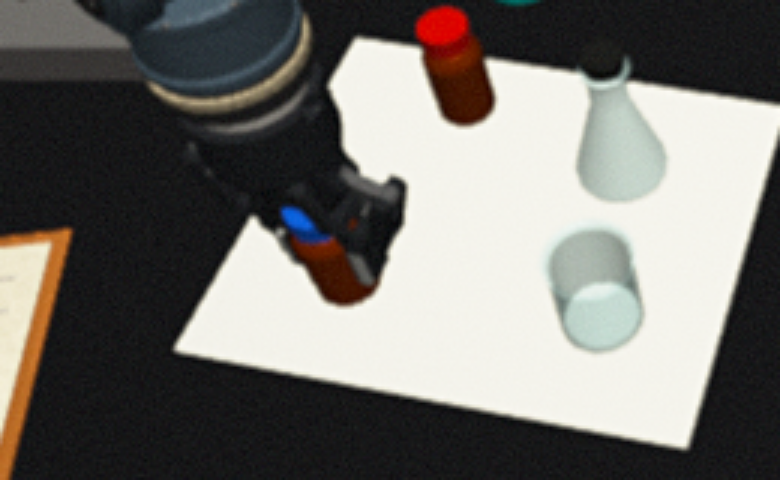

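Emit:
jog_arm(
  motion=[
    [[0, 0, 0, 0, 0, 3, 30], [0, 0, 0, 0, 0, 10, 30], [0, 0, 0, 0, 0, 22, 30], [0, 0, 0, 0, 0, 40, 30], [0, 0, 0, 0, 0, 60, 30], [0, 0, 0, 0, 0, 80, 30], [0, 0, 0, 0, 0, 100, 30], [0, 0, 0, 0, 0, 120, 30], [0, 0, 0, 0, 0, 140, 30], [0, 0, 0, 0, 0, 155, 30], [0, 0, 0, 0, 0, 165, 30], [0, 0, 0, 0, 0, 170, 30], [0, 0, 0, 0, 0, 170, 30]],
  ],
)

```text
time: 5.5
ee_pos: [0.5961, -0.314, 0.3646]
tool_rot: [[-0.996, 0.092, 0.001], [0.092, 0.996, -0.001], [-0.001, -0.001, -1.0]]
ft_force: [-0.3, 0.6, -0.5]
width: 0.0417
```

Emit:
jog_arm(
  motion=[
    [[0, 0, 0, 0, 8, 0, 30], [0, 0, 0, 1, 25, 0, 30], [0, 0, 0, 2, 50, 0, 30], [0, 0, 0, 3, 80, 0, 30], [0, 0, 0, 4, 112, 0, 30], [0, 0, 0, 5, 144, 0, 30], [0, 0, 0, 6, 176, 0, 30], [0, 0, 0, 7, 208, 0, 30], [0, 0, 0, 8, 240, 0, 30], [0, 0, 0, 9, 272, 0, 30], [0, 0, 0, 10, 304, 0, 30], [0, 0, 0, 11, 336, 0, 30], [0, 0, 0, 12, 368, 0, 30], [0, 0, 0, 13, 400, 0, 30], [0, 0, 0, 14, 432, 0, 30], [0, 0, 0, 15, 464, 0, 30], [0, 0, 0, 16, 490, 0, 30], [0, 0, 0, 16, 510, 0, 30], [0, 0, 0, 16, 524, 0, 30], [0, 0, 0, 16, 532, 0, 30]],
  ],
)

```text
time: 7.17
ee_pos: [0.611, 0.2205, 0.3627]
tool_rot: [[-0.996, 0.09, -0.002], [0.09, 0.996, -0.0], [0.002, -0.0, -1.0]]
ft_force: [-1.0, -0.7, -0.9]
width: 0.0418
```

Emit:
jog_arm(
  motion=[
    [[0, 0, 0, 0, 0, -2, 30], [0, 0, 0, 0, 0, -10, 30], [0, 0, 0, 0, 0, -20, 30], [0, 0, 0, 0, 0, -20, 30], [0, 0, 0, 0, 0, -20, 30], [0, 0, 0, 0, 0, -20, 30]],
  ],
)

```text
time: 7.67
ee_pos: [0.6122, 0.2171, 0.3436]
tool_rot: [[-0.996, 0.093, -0.0], [0.093, 0.996, -0.0], [0.0, -0.0, -1.0]]
ft_force: [-0.2, 0.1, -0.2]
width: 0.0413
```

```bash
python3 - <<'E'
from h import *
s=get_state();print(s['time'],s['ee_pos'],s['ft_force'],s['width'],s['joints'])
im=cams.grab_frame('scene');cv2.imwrite('pics/s4.png',im[:,:,::-1])
im=cams.grab_frame('top');cv2.imwrite('pics/t4.png',im[:,:,::-1])
E
```

```text
7.6667 [0.6121525  0.2171259  0.34355176] [-0.2262412   0.07922877 -0.15300316] 0.0413219496315108 [ 1.95312494e+01  2.73000532e+01  1.08835213e+01  7.36100314e+01
 -9.90887600e-03  2.48952530e+01]
```

View pics/s4.png

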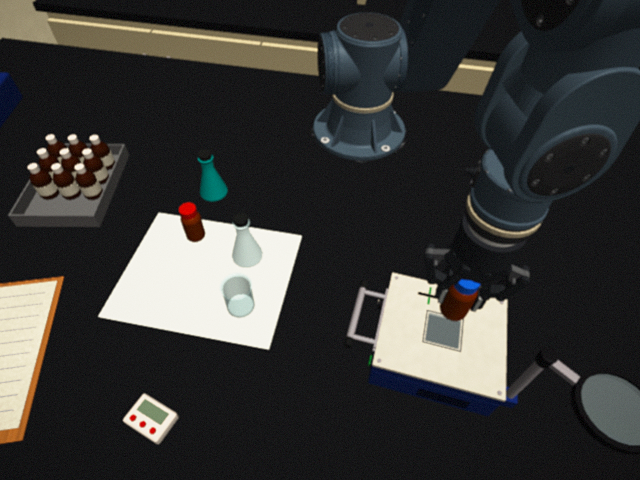

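View pics/t4.png

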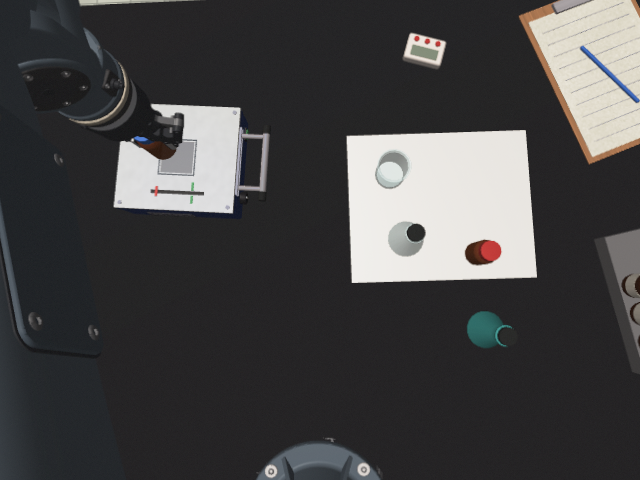

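```bash
python3 - <<'E'
from h import *
S=cv2.imread('pics/s4.png');T=cv2.imread('pics/t4.png')
for n,im,box in(('scene',S,(436,290,480,325)),('top',T,(125,135,178,165))):
    hsv=cv2.cvtColor(im,cv2.COLOR_BGR2HSV);c=blob(cv2.inRange(hsv,(0,130,30),(20,255,200)),box)
    print(n,cv2.boundingRect(c))
    P=np.array([onz(n,p,.15)[:2] for p in c[:,0]])
    # lowest points: distance along the camera-facing direction on plane
    e=cams.calibration(n)['eye'][:2]; d=(e-[.612,.217]);d/=np.linalg.norm(d)
    k=(P-[.612,.217])@d; print('dir',d,'max along',k.max(), P[k.argmax()])
    t=np.array([-d[1],d[0]]);q=(P-[.612,.217])@t;print('lat',q.min(),q.max())
cv2.imwrite('pics/c4.png',cv2.resize(np.hstack([S[255:335,410:510],T[110:190,110:210]]),None,fx=4,fy=4))
E
```

```text
scene (441, 290, 38, 31)
dir [ 0.93264176 -0.36080376] max along 0.017111919026803347 [0.62787004 0.21059524]
lat -0.01850999745306529 0.023329360027058172
top (137, 141, 36, 18)
dir [-0.64479458 -0.76435591] max along 0.018802874707171624 [0.59833296 0.20392959]
lat -0.02253476723794087 0.001809577781378189
```

View pics/c4.png

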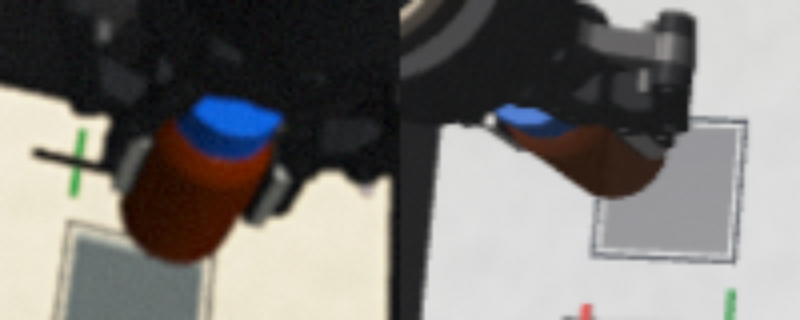

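The bottle hangs upright over the window in both views, with its base near (455,319) in the scene picture. The offsets are within about 2 mm, so I'll lower it.

Emit:
jog_arm(
  motion=[
    [[0, 0, 0, 0, 1, -5, 30], [0, 0, 0, 0, 1, -15, 30], [0, 0, 0, 0, 1, -28, 30], [0, 0, 0, 0, 1, -40, 30], [0, 0, 0, 0, 1, -49, 30], [0, 0, 0, 0, 1, -55, 30], [0, 0, 0, 0, 1, -59, 30], [0, 0, 0, 0, 1, -60, 30], [0, 0, 0, 0, 1, -60, 30], [0, 0, 0, 0, 1, -60, 30], [0, 0, 0, 0, 1, -60, 30]],
  ],
)

```text
time: 8.68
ee_pos: [0.6122, 0.2191, 0.2843]
tool_rot: [[-0.996, 0.092, 0.001], [0.092, 0.996, 0.0], [-0.001, 0.0, -1.0]]
ft_force: [0.2, -0.6, -0.7]
width: 0.0415
```

Emit:
jog_arm(
  motion=[
    [[0, 0, 0, 0, 0, -1, 30], [0, 0, 0, 0, 0, -1, 30], [0, 0, 0, 0, 0, -2, 30], [0, 0, 0, 0, 0, -2, 30], [0, 0, 0, 0, 0, -2, 30]],
  ],
)

```text
time: 9.1
ee_pos: [0.612, 0.219, 0.2816]
tool_rot: [[-0.996, 0.092, -0.0], [0.092, 0.996, -0.0], [0.0, -0.0, -1.0]]
ft_force: [0.9, 0.4, -0.3]
width: 0.0412
```

Emit:
jog_arm(
  motion=[
    [[0, 0, 0, 0, -1, -0.5, 30], [0, 0, 0, 0, -1, -1, 30], [0, 0, 0, 0, -1, -1, 30], [0, 0, 0, 0, -1, -1.5, 30], [0, 0, 0, 0, -1, -1.5, 30], [0, 0, 0, 0, -1, -1.5, 30]],
  ],
)

```text
time: 9.6
ee_pos: [0.612, 0.218, 0.2802]
tool_rot: [[-0.996, 0.092, -0.0], [0.092, 0.996, -0.0], [0.0, -0.0, -1.0]]
ft_force: [-0.0, 0.1, -1.5]
width: 0.0412
```

```bash
python3 - <<'E'
from h import *
s=get_state();print(s['time'],s['ee_pos'],s['ft_force'],s['width'])
S=cams.grab_frame('scene')[:,:,::-1];T=cams.grab_frame('top')[:,:,::-1]
cv2.imwrite('pics/c5.png',cv2.resize(np.hstack([S[275:375,390:490],T[110:210,110:210]]),None,fx=4,fy=4))
E
```

```text
9.6 [0.61202583 0.21800597 0.2801533 ] [-0.04036721  0.06654342 -1.53708106] 0.04118103754096441
```

View pics/c5.png

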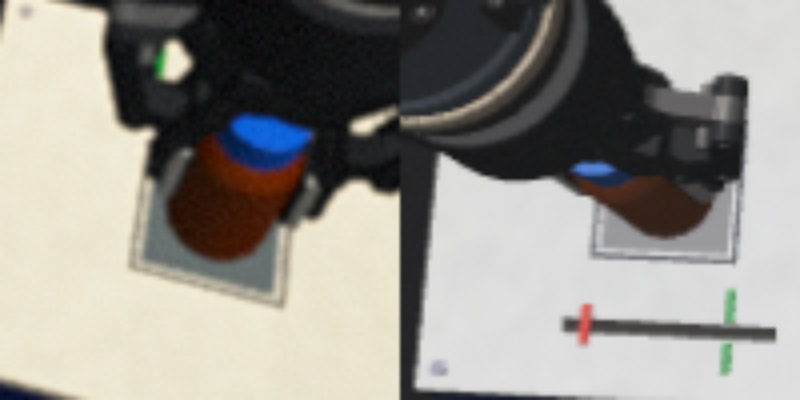

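Emit:
jog_arm(
  motion=[
    [[0, 0, 0, 0, 0, -0.5, 30], [0, 0, 0, 0, 0, -1, 30], [0, 0, 0, 0, 0, -1, 30], [0, 0, 0, 0, 0, -1, 30]],
  ],
)

```text
time: 10.03
ee_pos: [0.612, 0.218, 0.28]
tool_rot: [[-0.996, 0.092, 0.001], [0.092, 0.996, 0.0], [-0.001, 0.0, -1.0]]
ft_force: [-2.3, -0.4, 5.2]
width: 0.0411
```

Contact (5 N up). I'll release slowly.

Emit:
jog_arm(
  motion=[
    [[0, 0, 0, 0, 0, 0, 42], [0, 0, 0, 0, 0, 0, 43], [0, 0, 0, 0, 0, 0, 45], [0, 0, 0, 0, 0, 0, 48], [0, 0, 0, 0, 0, 0, 55], [0, 0, 0, 0, 0, 0, 65], [0, 0, 0, 0, 0, 0, 80], [0, 0, 0, 0, 0, 0, 85], [0, 0, 0, 0, 0, 0, 85]],
  ],
)

```text
time: 10.78
ee_pos: [0.6121, 0.218, 0.2791]
tool_rot: [[-0.996, 0.092, -0.0], [0.092, 0.996, -0.0], [0.0, -0.0, -1.0]]
ft_force: [-0.4, -0.7, -0.2]
width: 0.085
```

```bash
python3 - <<'E'
from h import *
s=get_state();print(s['time'],s['ee_pos'],s['ft_force'],s['width'])
S=cams.grab_frame('scene')[:,:,::-1];T=cams.grab_frame('top')[:,:,::-1]
cv2.imwrite('pics/c6.png',cv2.resize(np.hstack([S[275:375,390:490],T[110:210,110:210]]),None,fx=4,fy=4))
E
```

```text
10.7833 [0.61206386 0.21799868 0.27914688] [-0.4313757  -0.6931569  -0.19662666] 0.08496408789053182
```

View pics/c6.png

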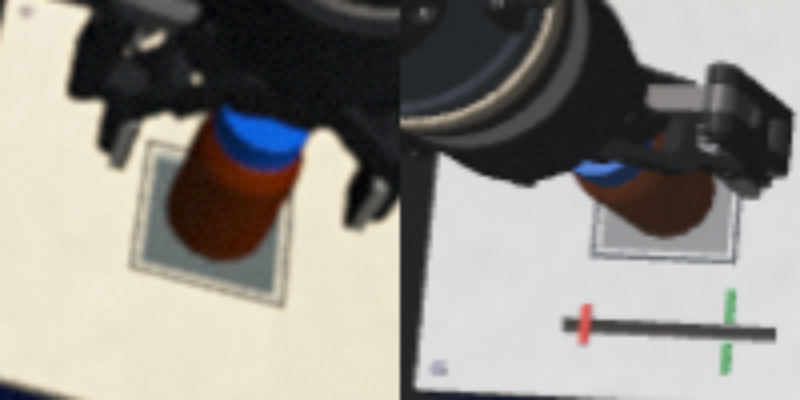

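The bottle stands free on the window in both views. Now I'll retreat straight up, then move over the bar.

Emit:
jog_arm(
  motion=[
    [[0, 0, 0, 0, 0, 4, 85], [0, 0, 0, 0, 0, 12, 85], [0, 0, 0, 0, 0, 25, 85], [0, 0, 0, 0, 0, 45, 85], [0, 0, 0, 0, 0, 65, 85], [0, 0, 0, 0, 0, 85, 85], [0, 0, 0, 0, 0, 105, 85], [0, 0, 0, 0, 0, 120, 85], [0, 0, 0, 0, 0, 120, 85], [0, 0, 0, -2, -25, 120, 60], [0, 0, 0, -5, -50, 120, 50], [0, 0, 0, -7, -80, 120, 40], [0, 0, 0, -9, -110, 120, 40], [0, 0, 0, -11, -130, 120, 40], [0, 0, 0, -13, -145, 120, 40], [0, 0, 0, -13, -145, 120, 40], [0, 0, 0, -13, -145, 120, 40], [0, 0, 0, -13, -145, 120, 40]],
  ],
)

```text
time: 12.38
ee_pos: [0.5991, 0.0736, 0.3991]
tool_rot: [[-0.996, 0.092, 0.0], [0.092, 0.996, 0.0], [-0.0, 0.0, -1.0]]
ft_force: [-0.7, 0.2, -0.3]
width: 0.04
```

```bash
python3 - <<'E'
from h import *
s=get_state();print(s['time'],s['ee_pos'],s['ft_force'],s['width'])
S=cams.grab_frame('scene')[:,:,::-1].copy();T=cams.grab_frame('top')[:,:,::-1].copy()
cv2.imwrite('pics/s7.png',S);cv2.imwrite('pics/t7.png',T)
cv2.imwrite('pics/c7.png',cv2.resize(np.hstack([S[230:400,330:530],T[70:240,100:300]]),None,fx=2,fy=2))
for n,im,box in(('scene',S,(415,290,475,350)),('top',T,(125,125,200,180))):
    hsv=cv2.cvtColor(im,cv2.COLOR_BGR2HSV);c=blob(cv2.inRange(hsv,(105,120,150 if n=='top' else 190),(125,255,255)),box)
    r=cv2.boundingRect(c);e=cv2.fitEllipse(c);print(n,r,onz(n,e[0],.171))
E
```

```text
12.3833 [0.59913928 0.07357807 0.39910501] [-0.65677605  0.15041247 -0.27954496] 0.04000898509887537
scene (446, 294, 22, 19) [0.61217468 0.21801344 0.171     ]Traceback (most recent call last):
  File "<stdin>", line 7, in <module>
  File "h.py", line 16, in blob
    return max(cs,key=cv2.contourArea)
ValueError: max() iterable argument is empty
```

View pics/c7.png

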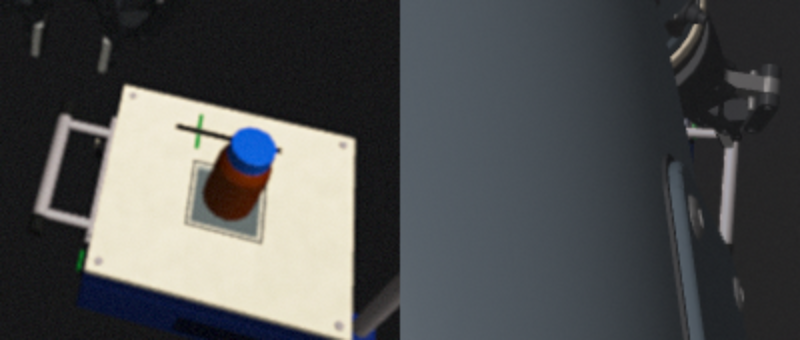

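```bash
python3 - <<'E'
from h import *
S=cv2.imread('pics/s7.png');T=cv2.imread('pics/top0.png')
for n,im,box in(('scene',S,(335,270,400,365)),('top',T,(235,120,280,200))):
    hsv=cv2.cvtColor(im,cv2.COLOR_BGR2HSV);m=cv2.inRange(hsv,(0,0,95),(180,60,200));c=blob(m,box);k=np.zeros(m.shape,np.uint8);cv2.drawContours(k,[c],-1,255,-1)
    rows=range(box[1],box[3],6)
    lx=np.array([.0915,.9958]);ly=np.array([-.9958,.0915])
    for r in rows:
        x=np.where(m[r,box[0]:box[2]])[0]+box[0]
        if len(x)==0: continue
        # bar is leftmost (scene) / rightmost (top) run
        g=np.split(x,np.where(np.diff(x)>1)[0]+1); g=g[0] if n=='scene' else g[-1]
        p=onz(n,((g[0]+g[-1])/2,r),.074)[:2]-[.6125,.2178]
        print(n,r,g[0],g[-1],(p@lx).round(4),(p@ly).round(4))
E
```

```text
scene 276 391 391 -0.101 0.089
scene 282 390 390 -0.1004 0.0755
scene 288 360 364 -0.1459 0.0483
scene 294 358 364 -0.1447 0.0355
scene 300 357 362 -0.1445 0.0228
scene 306 355 361 -0.1442 0.0103
scene 312 353 359 -0.1448 -0.0022
scene 318 352 358 -0.1437 -0.014
scene 324 350 356 -0.1443 -0.026
scene 330 348 355 -0.1441 -0.0376
scene 336 348 363 -0.1352 -0.0463
scene 342 367 376 -0.1076 -0.0492
scene 348 373 375 -0.1015 -0.0583
scene 354 374 374 -0.0994 -0.0684
scene 360 373 373 -0.0988 -0.0789
top 120 239 239 -0.0969 -0.072
top 132 238 242 -0.1004 -0.051
top 138 263 268 -0.1447 -0.043
top 144 262 268 -0.1447 -0.0325
top 150 262 267 -0.1447 -0.0221
top 156 262 267 -0.1455 -0.0117
top 162 261 266 -0.1446 -0.0013
top 168 261 266 -0.1454 0.009
top 174 260 265 -0.1445 0.0194
top 180 260 265 -0.1453 0.0297
top 186 258 265 -0.1444 0.04
top 192 235 238 -0.1031 0.0526
```

The bar's axis lies at −0.145 m along the lamp's x in both views, with its middle under the gripper. Descending.

Emit:
jog_arm(
  motion=[
    [[0, 0, 0, 0, 0, -10, 40], [0, 0, 0, 0, 0, -35, 40], [0, 0, 0, 0, 0, -65, 40], [0, 0, 0, 0, 0, -95, 40], [0, 0, 0, 0, 0, -120, 40], [0, 0, 0, 0, 0, -140, 40], [0, 0, 0, 0, 0, -155, 40], [0, 0, 0, 0, 0, -165, 40], [0, 0, 0, 0, 0, -172, 40], [0, 0, 0, 0, 0, -172, 40], [0, 0, 0, 0, 0, -172, 40], [0, 0, 0, 0, 0, -172, 40]],
  ],
)

```text
time: 13.48
ee_pos: [0.5995, 0.0732, 0.2281]
tool_rot: [[-0.996, 0.092, 0.002], [0.092, 0.996, 0.0], [-0.002, 0.0, -1.0]]
ft_force: [1.1, -0.3, -0.1]
width: 0.0399
```

Emit:
jog_arm(
  motion=[
    [[0, 0, 0, 0, 0, 0, 30], [0, 0, 0, 0, 0, 0, 22], [0, 0, 0, 0, 0, 0, 17], [0, 0, 0, 0, 0, 0, 13], [0, 0, 0, 0, 0, 0, 8], [0, 0, 0, 0, 0, 0, 2], [0, 0, 0, 0, 0, 0, 2], [0, 0, 0, 0, 0, 0, 2]],
  ],
  newtons=60,
)

```text
time: 14.15
ee_pos: [0.5992, 0.0733, 0.2277]
tool_rot: [[-0.996, 0.092, 0.001], [0.092, 0.996, 0.001], [-0.001, 0.001, -1.0]]
ft_force: [-1.0, 2.5, 5.1]
width: 0.0103
```

```bash
python3 - <<'E'
from h import *
s=get_state();print(s['time'],s['ee_pos'],s['ft_force'],s['width'])
S=cams.grab_frame('scene')[:,:,::-1].copy()
cv2.imwrite('pics/c8.png',cv2.resize(S[200:400,300:540],None,fx=3,fy=3))
E
```

```text
14.15 [0.59915972 0.07328683 0.22771363] [-1.00731368  2.52525711  5.13925791] 0.010251296927440435
```

View pics/c8.png

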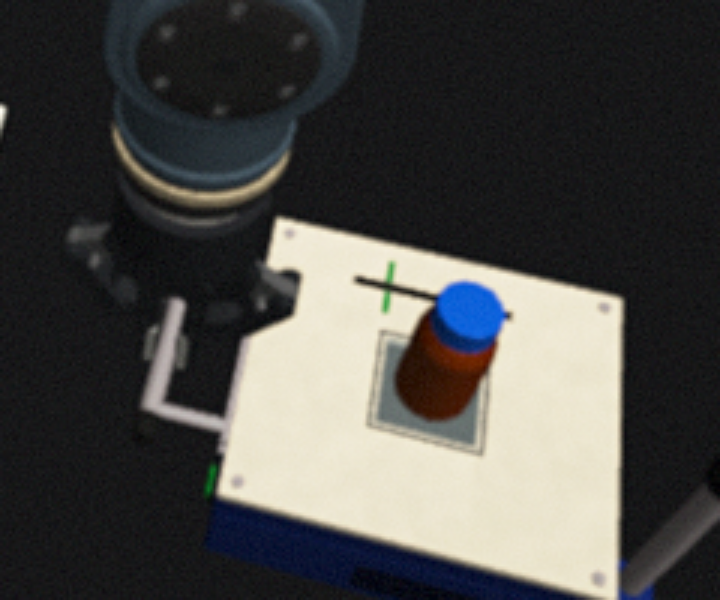

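The bar is pinched between the pads (width 10.3 mm). Now I'll pull slowly.

Emit:
jog_arm(
  motion=[
    [[0, 0, 0, -0.2, -2, 0, 2], [0, 0, 0, -0.5, -6, 0, 2], [0, 0, 0, -1, -11, 0, 2], [0, 0, 0, -1.5, -16, 0, 2], [0, 0, 0, -2, -21, 0, 2], [0, 0, 0, -2.4, -26, 0, 2], [0, 0, 0, -2.8, -31, 0, 2], [0, 0, 0, -3.3, -36, 0, 2], [0, 0, 0, -3.8, -41, 0, 2], [0, 0, 0, -4.2, -46, 0, 2], [0, 0, 0, -4.7, -51, 0, 2], [0, 0, 0, -5.1, -55, 0, 2], [0, 0, 0, -5.3, -58, 0, 2], [0, 0, 0, -5.5, -59.7, 0, 2], [0, 0, 0, -5.5, -59.7, 0, 2], [0, 0, 0, -5.5, -59.7, 0, 2], [0, 0, 0, -5.5, -59.7, 0, 2]],
  ],
)

```text
time: 15.62
ee_pos: [0.5941, 0.0142, 0.2277]
tool_rot: [[-0.996, 0.091, 0.002], [0.091, 0.996, 0.003], [-0.002, 0.003, -1.0]]
ft_force: [1.4, 7.7, 4.3]
width: 0.0098
```

```bash
cat > chk.py <<'E'
from h import *
import sys
t=sys.argv[1]
s=get_state();print(s['time'],s['ee_pos'],s['ft_force'],s['width'])
S=cams.grab_frame('scene')[:,:,::-1].copy();T=cams.grab_frame('top')[:,:,::-1].copy()
cv2.imwrite(f'pics/s{t}.png',S);cv2.imwrite(f'pics/t{t}.png',T)
cv2.imwrite(f'pics/c{t}.png',np.hstack([cv2.resize(S[275:355,400:480],None,fx=5,fy=5),cv2.resize(T[120:200,140:220],None,fx=5,fy=5)]))
cv2.imwrite(f'pics/w{t}.png',cv2.resize(S[200:400,300:540],None,fx=3,fy=3))
E
python3 chk.py 9
```

```text
15.6167 [0.59414524 0.01420096 0.2277038 ] [1.43530158 7.73974137 4.29160764] 0.009827474437803673
```

View pics/w9.png

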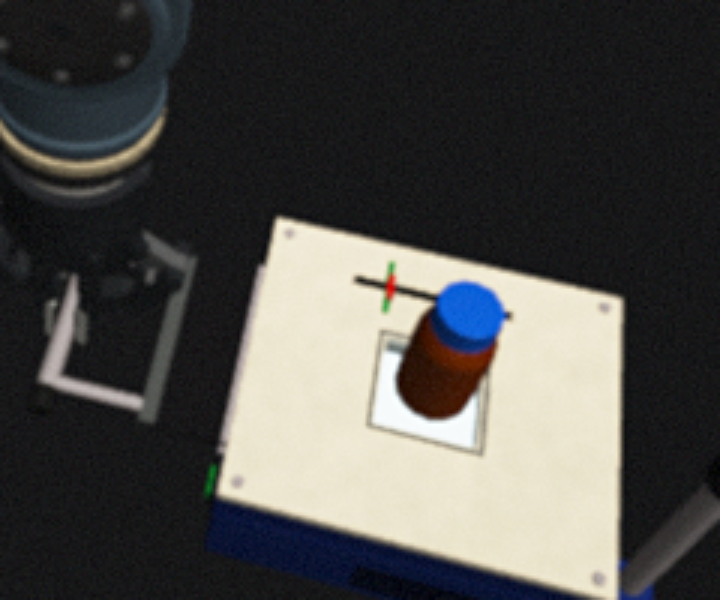

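View pics/c9.png

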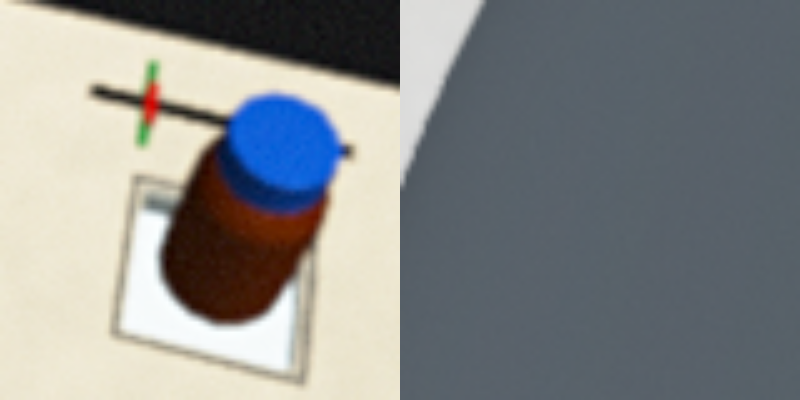

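The window is lit, the bottle still stands, and the pointer (scene ≈(430,296)) is at the green line. I'll measure the remaining error.

```bash
cat > pt.py <<'E'
from h import *
import sys
lx=np.array([.0915,.9958]);ly=np.array([-.9958,.0915])
for f in sys.argv[1:]:
    S=cv2.imread(f).astype(int)[275:315,405:480]
    b,g,r=S[...,0],S[...,1],S[...,2]
    for nm,w in(('green',np.clip(g-np.maximum(r,b)-25,0,None)),('red',np.clip(r-np.maximum(g,b)-45,0,None))):
        if nm=='red': w=w.copy(); w[:, 45 if 's9' not in f and 'scene0' not in f and 0 else 75:]=0
        for y in range(40):
            pass
        if f.endswith('0.png')==False: w[:,40:]=0
        ys,xs=np.mgrid[0:40,0:75]
        if w.sum()==0: print(nm,0);continue
        c=((w*xs).sum()/w.sum()+405,(w*ys).sum()/w.sum()+275)
        p=onz('scene',c,.087)[:2]-[.6125,.2178];print(f,nm,c,(w>0).sum(),(p@lx).round(4),(p@ly).round(4))
E
python3 pt.py pics/scene0.png pics/s9.png
python3 - <<'E'
import cv2
print(cv2.imread('pics/s9.png')[284:308,424:436,::-1].tolist().__len__())
S=cv2.imread('pics/s9.png')
for y in range(286,306): print(y,' '.join('%3d/%3d/%3d'%tuple(S[y,x,::-1]) for x in range(426,434)))
E
```

```text
pics/scene0.png green (np.float64(428.99825327510916), np.float64(295.6890829694323)) 32 -0.0306 0.0582
pics/scene0.png red (np.float64(464.48915187376724), np.float64(303.5586785009862)) 30 0.0297 0.0601
pics/s9.png green (np.float64(428.9396709323583), np.float64(296.327239488117)) 20 -0.0305 0.0569
pics/s9.png red (np.float64(430.1356275303644), np.float64(295.5931174089069)) 34 -0.0288 0.059
24
286 241/234/214 242/236/216 241/234/213 235/231/205 226/227/195 232/229/199 237/231/209 238/232/212
287 240/234/216 243/236/218 241/232/209 203/213/169 152/194/134 177/207/156 232/228/197 239/232/210
288 240/235/219 243/235/219 242/234/211 170/193/146  79/161/ 79 147/192/134 227/227/195 240/233/212
289 239/232/211 244/237/220 240/233/207 150/189/127  73/160/ 76 162/198/142 233/232/201 239/233/211
290 241/236/217 241/235/215 224/226/192 146/180/124 100/154/ 78 186/202/152 236/232/203 239/233/213
291 243/237/218 243/239/217 213/223/185 157/154/104 156/111/ 62 217/178/145 237/223/196 238/233/212
292 240/229/206 239/235/205 189/206/162 170/128/ 82 200/ 57/ 30 229/124/103 238/210/189 238/234/21
[... 601 characters left out ...]

299 242/236/213 199/213/172 128/145/ 88 148/ 87/ 44 198/124/103 234/205/182 240/236/211 242/237/211
300 241/234/210 181/203/156  82/155/ 74 107/139/ 75 196/181/150 236/223/201 240/235/213 240/235/215
301 242/233/209 173/199/149  67/165/ 76 114/175/105 211/213/179 241/234/211 239/233/211 237/231/209
302 235/230/201 153/190/132  63/162/ 70 138/190/127 223/225/190 239/233/210 238/231/210 237/230/208
303 233/229/199 157/189/134 102/175/100 168/202/145 230/228/195 240/232/210 237/229/207 235/230/209
304 239/232/208 209/212/174 185/202/155 211/220/181 235/230/205 239/231/209 237/231/209 237/231/209
305 241/235/217 238/232/208 237/232/206 239/233/207 237/231/207 237/231/208 236/231/207 237/230/208
```

The pointer has moved about 58.5 mm by the picture, and the TCP 59.2 mm. I'll pull about 1.3 mm more.

Emit:
jog_arm(
  motion=[
    [[0, 0, 0, -0.1, -0.7, 0, 2], [0, 0, 0, -0.1, -1.3, 0, 2], [0, 0, 0, -0.1, -1.3, 0, 2], [0, 0, 0, -0.1, -1.3, 0, 2], [0, 0, 0, -0.1, -1.3, 0, 2], [0, 0, 0, -0.1, -1.3, 0, 2]],
  ],
)

```text
time: 16.22
ee_pos: [0.5941, 0.013, 0.2277]
tool_rot: [[-0.996, 0.091, 0.002], [0.091, 0.996, 0.003], [-0.002, 0.003, -1.0]]
ft_force: [1.1, 7.3, 4.0]
width: 0.0102
```

```bash
python3 chk.py 11; python3 pt.py pics/s11.png
```

```text
16.2167 [0.59405429 0.01298263 0.22772297] [1.07377228 7.31468272 3.97590968] 0.01024532779269031
pics/s11.png green (np.float64(428.91346153846155), np.float64(296.86538461538464)) 18 -0.0304 0.0558
pics/s11.png red (np.float64(429.3208333333333), np.float64(295.37135416666666)) 32 -0.0302 0.059
```

View pics/c11.png

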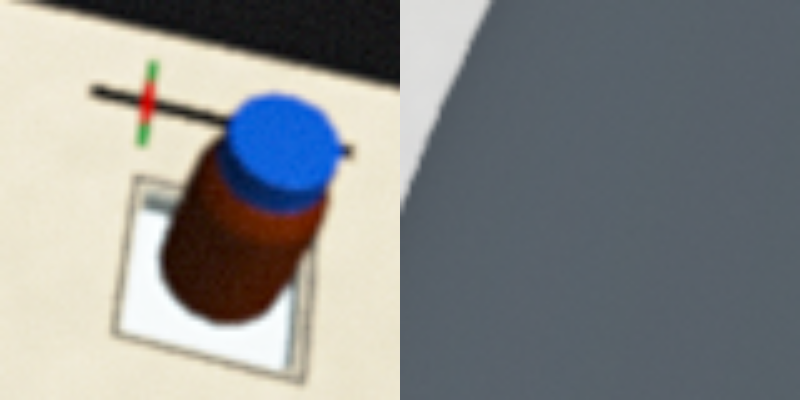

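The red pointer now sits on the green line (−30.2 against −30.6 mm along the slot) and the bottle is upright and centred. I'll hold for half a second to check for creep before handing in.

Emit:
jog_arm(
  motion=[
    [[0, 0, 0, 0, 0, 0, 2], [0, 0, 0, 0, 0, 0, 2], [0, 0, 0, 0, 0, 0, 2], [0, 0, 0, 0, 0, 0, 2], [0, 0, 0, 0, 0, 0, 2], [0, 0, 0, 0, 0, 0, 2], [0, 0, 0, 0, 0, 0, 2], [0, 0, 0, 0, 0, 0, 2]],
  ],
)

```text
time: 16.98
ee_pos: [0.594, 0.013, 0.2277]
tool_rot: [[-0.996, 0.091, 0.002], [0.091, 0.996, 0.003], [-0.002, 0.003, -1.0]]
ft_force: [1.9, 8.4, 4.2]
width: 0.01
```

```bash
python3 chk.py 12; python3 pt.py pics/s12.png
```

```text
16.9833 [0.59403299 0.01299218 0.22769458] [1.89752162 8.35224347 4.24899484] 0.00996578531611718
pics/s12.png green (np.float64(428.91923076923075), np.float64(296.7653846153846)) 19 -0.0305 0.056
pics/s12.png red (np.float64(429.3035160289555), np.float64(295.3252326783868)) 35 -0.0302 0.0591
```

View pics/s12.png

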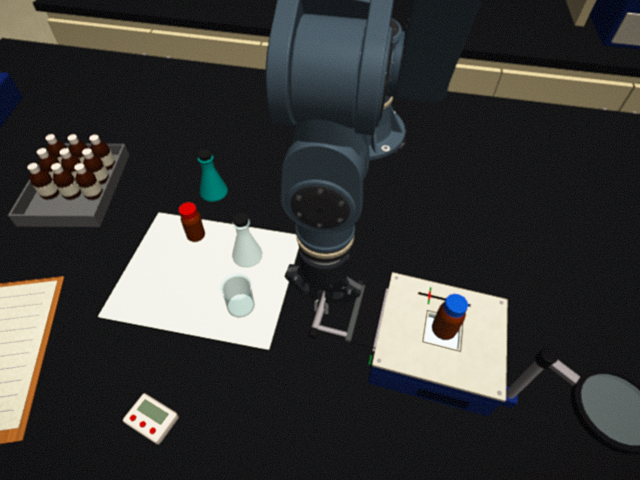

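The scene is steady: the bottle is on the lit window at (450,320), the pointer is at the line at (429,295), the bar is held, and the other glassware hasn't moved.

```bash
python3 -c "
from bench import hand_in
print(hand_in())"
```

```text
the job is handed in; nothing more can be done
None
```

The job is done and handed in at about 17 s. The blue-capped bottle stands upright and released in the middle of the lamp's window. The gripper is still holding the shutter bar at the green line with a 60 N grip.

- **Bottle:** after release, its cap centre measured (0.6122, 0.2180) m in the scene camera against a window centre of (0.6125, 0.2178) m, so well within 1 mm. It did not tip when the shutter was pulled.
- **Shutter:** the first pull left the pointer about 1.5 mm short, so I pulled 1.3 mm more. The pointer then read −30.2 mm along the slot against −30.5 mm for the line. It held there without creep over a further 0.75 s, with the pull on the bar at about 8 N.
- **Other glassware:** it looks unmoved in the last picture.
- **Checks that were limited:** the arm blocked the top camera's view of the lamp during the pull. The pointer and final bottle checks therefore rest on the scene camera alone, with the pointer travel agreeing with the arm's own 60 mm of travel.
- **Grip width:** the gripper read about 10 mm on the 12 mm bar, so a little under size. It also read 41 mm on the 42 mm bottle.

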